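# Start the moisture meter and hold its probe in the test cell

## Robot

A 7-joint arm with a two-finger parallel gripper is mounted at the origin on a cart in front of the work surface, level with it; the furniture and walls round the work are solid. World frame = base frame: x ahead of the robot, y to its left, z up, the work surface at z = 0. Lengths are in m, angles in rad, forces in N, time in s.
With the tool pointing down it reaches from about 0.425 to 0.925 m from the base axis. Payload 6.8 kg.
Tool frame: the origin (TCP) lies on the mounting face of the last link; the fingertips stand 173 mm ahead of it and the grasp point (between the pads) lies arm.grip_point_offset ahead of it (arm.grip_point_offset is the distance from the TCP to the grasp point, in m); z points along the fingers, y is the line along which they close (so a half turn about z gives the same grasp; the last joint's range is limited). The gripper opens to 85 mm and grips with 20 to 120 N. Pads are 22 mm wide; open, the fingers measure 114 mm over their backs; the gripper's body (76 mm by 85 mm) begins 54 mm behind the grasp point. The pads swing forward as they close: fully open they stand 13 mm farther back than shut.
Start: joints at [-1.237, 0.477, 0.022, 1.555, -0.011, 1.109, -0.083], TCP at [0.289, 0.61, 0.405] pointing down, gripper open.
Joint ranges: [-2.96, 2.96], [-0.34, 2.1], [-1.41, 1.46], [0.24, 2.44], [-1.37, 4.51], [0.17, 1.92], [-2.96, 2.96]. Speed limits (rad/s): [2.39, 2.39, 3.14, 3.14, 3.14, 3.14, 3.14].

## Interface

Orientations are given as a rotation vector (axis times angle).
In Python, from cell import arm, cams, ticket gives the robot as it stands.
- The arm moves only by the tool apply_moves, never from a script. Its argument "deltas" is a list of rows, each a list of 3 entries, a list of its own where there are three numbers: the shift along the world's x, y, z in units of 0.25 m (1.0 is 0.25 m), then the turn, a rotation vector about the world's x, y, z in units of 45 degrees (1.0 is 45 degrees), then the closure, from 0 (fully open) to 1 (shut). A call has 1 to 20 rows; each row is the pose to reach, as a shift and turn from the pose commanded when the call began; what a row does not reach only later rows make up. A row lasts 1/10 s, in which the tool goes at most 50 mm and 8.59 degrees, less where a joint would pass 70% of its speed; a pose out of reach is approached as far as the arm can. A call with a number of a shift or a turn outside -1 to 1 is refused whole. A call with a gripper value outside its range is refused whole. The fingers move at their own pace and stop on an object; "grip_force" is the grip in N (left out, the last holds). Time passes only in rows, so rows that repeat a pose let the fingers close. It gives the time, the measured TCP pose, the force, the opening and the grip force at its end, in the units of the state.
- arm.get_state(): the state, without advancing time (a new reading comes with each control period).
- cams.capture(name): name is "scene" or "top" or "wrist"; returns a dict with "img" (400x640x3 uint8, red, green, blue), "camera_matrix" (3x3 intrinsics, pixels), "rvec" (rotation vector, rad) and "tvec" (3), from world to camera coordinates, as OpenCV has them. Camera axes: x right, y down, z forward; pixel columns grow to the right and rows downward; lengths in m; the calibration is good to about 2 mm. A picture is of the moment at which its call begins. There is no depth.
- ticket.sign_off(): hands the job in; it is judged then, once.
The state is a dict: "time_s": time; "joint_pos": joint angles; "joint_velocities": joint speeds; "effort": joint torques, N m; "tool_pos": TCP position; "tool_rot": TCP orientation; "ft_force": force on the tool from outside, world axes, zero at the start; "wrist_torque": the same for the moment, N m; "grip_width": finger opening in m; "grip_force": force on a finger pad.
Only numpy, scipy, OpenCV 4.12 (cv2) and the standard library are available. Lean on these libraries where they do the work, as an engineer would, in place of code of your own. Each camera call takes 0.05 s, during which the arm holds its last target. There are 200 camera calls.

## Task

Wake, zero and start the moisture meter by pressing its white, then its blue, then its green key, one at a time, each fully down and let up again. Then lift the probe by its black handle out of its grey stand and lower its rod upright through the brass guide collar of the test cell, never touching the cell, until the red band is level with the top of the collar. Finish while still holding the probe there, motionless and in the middle of the bore, with the other things on the bench left where they are.

Things in the scene. Friction and masses are not known exactly. Their poses are not given: they have to be found in the camera images.
- meter: white flat instrument fixed to the bench, 110 x 190 x 35 mm (x, y, z); a grey display hood along its far edge (local x 16 to 52 mm) stands 50 mm above the bench. Origin: centre of its underside; -x is its front. Three round keys stand in a row along its y axis, 20 mm in front of the centre: white at y +55 mm, blue in the middle, green at y -55 mm
- key_white_top (a point): centre of the top of the white round key, 28 mm in diameter, when up; the key is pressed straight down
- key_blue_top (a point): centre of the top of the blue round key, 28 mm in diameter, when up; the key is pressed straight down
- key_green_top (a point): centre of the top of the green round key, 28 mm in diameter, when up; the key is pressed straight down
- key_white (a joint): travel of the white key in m: 0 up, grows to 0.006 fully down; a spring brings it back (about 5 N fully down)
- key_blue (a joint): travel of the blue key in m: 0 up, grows to 0.006 fully down; a spring brings it back (about 5 N fully down)
- key_green (a joint): travel of the green key in m: 0 up, grows to 0.006 fully down; a spring brings it back (about 5 N fully down)
- stand: grey upright tube on a dark round foot (76 mm diameter), fixed to the bench, 120 mm tall, 28 mm outer and 13 mm inner diameter. Origin: centre of its underside. The probe hangs in it by its flange, so that its rod is out of the tube once the probe is raised by 115 mm
- probe_grip (a point): centre of the black handle of the probe (loose, about 0.16 kg): a square bar 24 x 24 mm, 56 mm tall, flat faces square to this frame's x and y, z up along the rod. Below the handle come a grey flange 34 mm in diameter and 6 mm thick (28 to 34 mm below this point), then a steel rod 8 mm in diameter and 110 mm long. In the stand this point is 154 mm above the bench
- probe_band (a point): on the rod's axis at the middle of its red band (12 mm tall), 82 mm below the middle of the handle
- probe_tip (a point): lower end of the rod, on its axis, 144 mm below the middle of the handle and 62 mm below the middle of the red band
- cell: round test cell fixed to the bench, 92 mm in diameter: dark base, clear sleeve, aluminium lid at 70 to 80 mm height and on it a brass guide collar, 38 mm outer diameter, up to 100 mm height. The upright bore through collar and lid is 20 mm in diameter; the hollow below is 72 mm wide and its floor lies 92 mm below the collar's top. Origin: centre of the underside. It may stand to the left or to the right of the probe's stand
- cell_mouth (a point): centre of the bore at the top of the brass collar, 100 mm above the bench; z up along the bore
- vial_green: green-capped sample vial, 32 mm diameter, 72 mm tall; loose bystander; origin at the centre of its underside
- vial_red: red-capped sample vial, 32 mm diameter, 72 mm tall; loose bystander; origin at the centre of its underside
- petri: round glass dish of grains, 90 mm diameter, 16 mm tall; loose bystander; origin at the centre of its underside
- probe: the probe as a whole; origin at the lower end of its rod, z up along the rod to the handle, x and y square to the handle's flat faces

How it is judged:
On the way, in this order (a step that is already met when the one before it is completed fails the run):
1. the white key is pressed (4.5 mm or more down), the other keys being up (value of joint key_white above 0.0045 m and value of joint each of key_blue, key_green below 0.002 m), for 0.05 s.
2. the blue key is pressed (4.5 mm or more down), the other keys being up (value of joint key_blue above 0.0045 m and value of joint each of key_white, key_green below 0.002 m), for 0.05 s.
3. the green key is pressed (4.5 mm or more down), the other keys being up (value of joint key_green above 0.0045 m and value of joint each of key_white, key_blue below 0.002 m), for 0.05 s.
4. the probe is in the fingers, its rod clear above the stand, all keys up (height (world z) of probe_tip above 0.122 m and contact force between the fingers and probe above 1 N and value of joint each of key_white, key_blue, key_green below 0.002 m), for 0.1 s.
At the end, for the whole second after the job is handed in: The fingers hold the probe still and upright (4 degrees), its rod in the collar: the red band's middle within 7 mm of the height of the collar's top and 4 mm of the bore's axis, the tip within 5 mm of that axis, the cell untouched; all keys are up (horizontal distance between probe_band and cell_mouth below 0.004 m and horizontal distance between probe_tip and cell_mouth below 0.005 m and z of probe_band in the frame of cell_mouth between -0.007 and 0.007 m and angle between probe_grip's own z axis and vertical below 0.07 rad and contact force between the fingers and probe above 1 N and contact force between probe and cell below 0.1 N and linear speed of probe below 0.01 m/s and value of joint each of key_white, key_blue, key_green below 0.002 m); the arm keeps its last pose, push and grip.
It fails at once if the probe touches the test cell (contact force between probe and cell above 0.5 N).
It fails at once if two keys are pressed at once (value of joint each of key_white, key_blue above 0.003 m or value of joint each of key_blue, key_green above 0.003 m or value of joint each of key_white, key_green above 0.003 m).
It fails at once if a vial or the glass dish is moved by more than 15 mm (distance of any of vial_green, vial_red, petri from where it was at the start of the episode above 0.015 m).
It also fails if it takes over 58 s, if anything falls off the work surface, if the arm or the gripper's body presses on something with over 40 N, if the wrist force passes 120 N, or if a joint passes its speed limit or range.

## Working session

There is one attempt and no reset: what is moved stays moved. The work goes in short steps, Python scripts to look and compute and a tool call to move; the robot and the scene stay as the last step left them, time stands still between calls to the robot, and variables do not carry over. Pictures are saved under pics/ and viewed, at most 10 in all, crops included, and the job is handed in when it is done.

Besides the shell and the picture viewer there is one more tool, called after ">>>" as name(argument=value, ...) on one line, values as JSON. apply_moves: Moves the arm, as the interface text tells. Shifts and turns lie within -1 to 1; 1 stands for 0.25 m of shift or 45 degrees of turn. Its arguments: {"type":"object","properties":{"deltas":{"type":"array","items":{"type":"array"}},"grip_force":{"type":"number"}},"required":["deltas"]}

```bash
ls; mkdir -p pics
cat > h.py <<'E'
import numpy as np, cv2
from cell import arm, cams, ticket
def cap(n):
    c=cams.capture(n); np.savez(f'{n}.npz',**{k:np.array(v) for k,v in c.items()}); return c
def ld(n): return dict(np.load(f'{n}.npz'))
def ray(c,u,v,z):
    R=cv2.Rodrigues(np.array(c['rvec'],float))[0]; t=np.array(c['tvec'],float).ravel()
    d=R.T@np.linalg.inv(c['camera_matrix'])@np.array([u,v,1.]); o=-R.T@t
    return o+d*(z-o[2])/d[2]
def proj(c,p): return cv2.projectPoints(np.array(p,float).reshape(-1,1,3),np.array(c['rvec'],float),np.array(c['tvec'],float),np.array(c['camera_matrix'],float),None)[0].reshape(-1,2)
def save(img,name): cv2.imwrite(f'pics/{name}.png',cv2.cvtColor(np.ascontiguousarray(img),cv2.COLOR_RGB2BGR))
E
python3 - <<'E'
from h import *
a=cap('scene');b=cap('top')
save(a['img'],'scene0');save(b['img'],'top0')
s=arm.get_state();print({k:np.round(v,4) for k,v in s.items()},arm.grip_point_offset)
for c in(a,b):
    R=cv2.Rodrigues(c['rvec'])[0];print(-R.T@np.ravel(c['tvec']),c['camera_matrix'][0])
E
```

```text
pics
{'time_s': np.float64(0.1), 'joint_pos': array([-1.2371,  0.4777,  0.0224,  1.5563, -0.0115,  1.1093, -0.0831]), 'joint_velocities': array([ 0.0004, -0.0014,  0.0001, -0.0012, -0.0002, -0.0013, -0.    ]), 'effort': array([ 4.60000e-03, -5.97755e+01,  1.61380e+00, -2.81952e+01,
        1.29000e-02,  5.00000e-03, -0.00000e+00]), 'tool_pos': array([0.2885, 0.61  , 0.4038]), 'tool_rot': array([-6.883e-01, -3.065e+00,  2.500e-03]), 'ft_force': array([-0.2109,  0.0037,  0.0643]), 'wrist_torque': array([-0.0105, -0.0652, -0.0078]), 'grip_force': np.float64(0.0), 'grip_width': np.float64(0.0852)} 0.1547
[ 0.26516067 -0.5136551   0.8098558 ] [413.49271254   0.         316.51120431]
[0.44496158 0.07327382 1.34153578] [516.45133253   0.         322.24969484]
```

View pics/scene0.png

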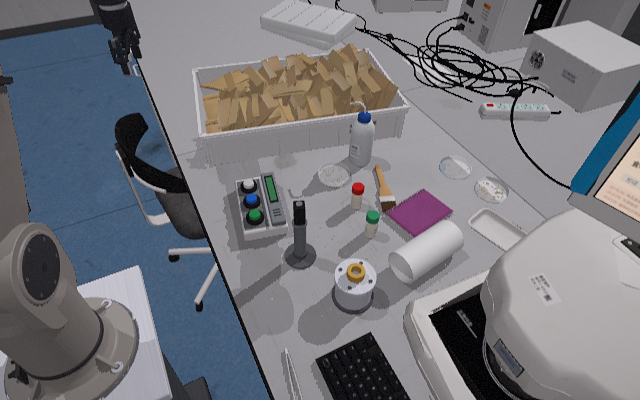

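View pics/top0.png

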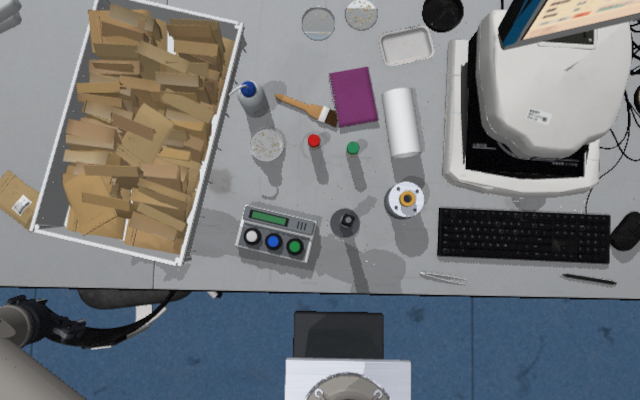

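The scene view shows the meter at (262,205), the probe in its stand at (300,235) and the cell at (355,285). In the top view the keys are near (252,237), (274,242) and (295,246), the probe near (346,220) and the collar near (407,199). The cell is on the right. I'll enlarge these areas.

Run:
```python
from h import *
b=ld('top');i=b['img'][150:275,230:430]
save(cv2.resize(i,None,fx=4,fy=4,interpolation=cv2.INTER_CUBIC),'top1')
a=ld('scene');i=a['img'][165:315,225:385]
save(cv2.resize(i,None,fx=4,fy=4,interpolation=cv2.INTER_CUBIC),'scene1')
```

```text
(no output)
```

View pics/top1.png

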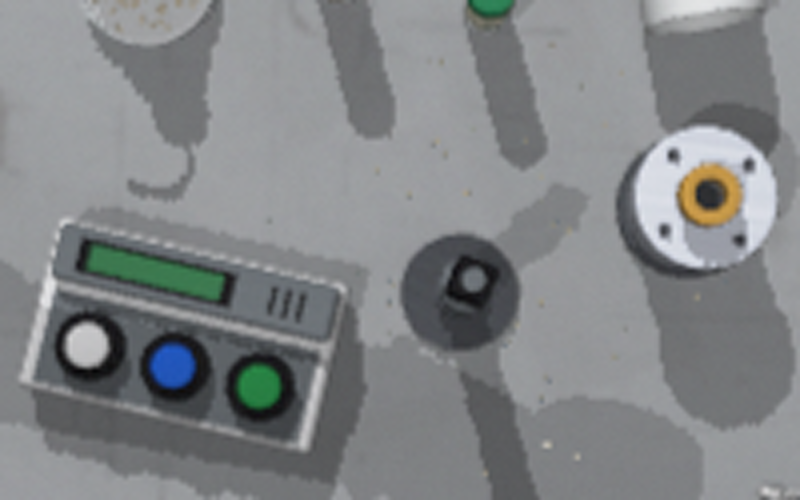

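View pics/scene1.png

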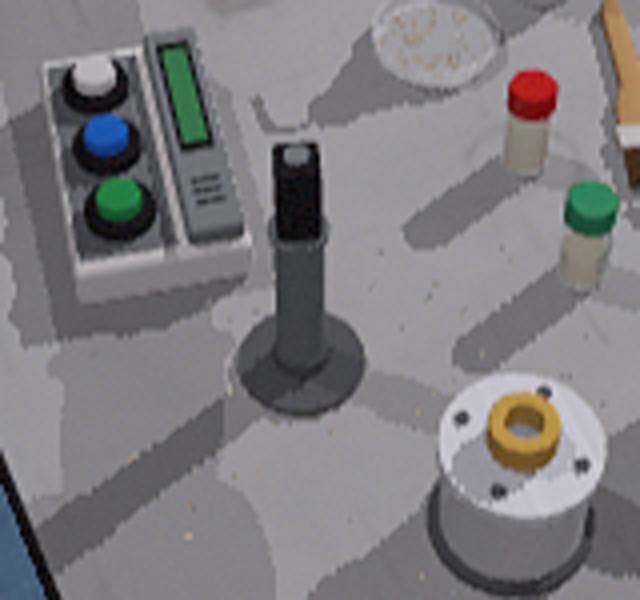

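The enlarged top crop shows white (88,345), blue (173,366), green (259,386), the handle top (472,282) and the collar (710,195). In the scene crop they are at (95,75), (106,133), (119,196), (297,152) and (524,424).

Run:
```python
from h import *
b=ld('top');a=ld('scene')
P=lambda c: np.hstack([cv2.Rodrigues(c['rvec'])[0],np.reshape(c['tvec'],(3,1))])
f=lambda p,o:(np.array(p,float)+.5)/4-.5+np.array(o)
T=dict(w=((88,345),(95,75),.045),b=((173,366),(106,133),.045),g=((259,386),(119,196),.045),h=((472,282),(297,152),.182),c=((710,195),(524,422),.1),foot=((460,292),(302,364),.005))
for k,(p,q,z) in T.items():
    p=f(p,(230,150));q=f(q,(225,165))
    X=cv2.triangulatePoints(b['camera_matrix']@P(b),a['camera_matrix']@P(a),p,q).ravel();X=X[:3]/X[3]
    print(k,X.round(4),'top',ray(b,*p,z).round(4),'sc',ray(a,*q,z).round(4))
# handle corners at z .182
for p in((460,254),(498,264),(487,306),(447,296)): print(ray(b,*f(p,(230,150)),.182).round(4))
for v in ((314,141),(352.5,148)):print(ray(b,*v,.072).round(4))
R=cv2.Rodrigues(arm.get_state()['tool_rot'])[0];print(R.round(3))
```

```text
w [0.4597 0.2485 0.0514] top [0.4604 0.2492 0.045 ] sc [0.4603 0.2552 0.045 ]
b [0.4477 0.1951 0.0526] top [0.4484 0.1957 0.045 ] sc [0.4485 0.2026 0.045 ]
g [0.4363 0.1414 0.0534] top [0.437  0.1416 0.045 ] sc [0.4371 0.149  0.045 ]
h [0.4983 0.0164 0.1848] top [0.4983 0.0163 0.182 ] sc [0.4996 0.0187 0.182 ]
c [ 0.557  -0.1306  0.0979] top [ 0.5573 -0.1305  0.1   ] sc [ 0.5553 -0.1315  0.1   ]
foot [ 0.4992  0.0153 -0.    ] top [0.4998 0.0153 0.005 ] sc [0.4965 0.0125 0.005 ]
[0.5138 0.0233 0.182 ]
[0.5086 0.0019 0.182 ]
[0.485  0.0077 0.182 ]
[0.4901 0.0302 0.182 ]
[0.6989 0.0977 0.072 ]
[0.6831 0.0015 0.072 ]
[[-0.904  0.428 -0.001]
 [ 0.428  0.904 -0.002]
 [-0.    -0.002 -1.   ]]
```

>>> apply_moves(deltas=[[[0.34,-0.7,0],[0,0,0.27],1],[[0.34,-0.7,0],[0,0,0.27],1],[[0.34,-0.7,0],[0,0,0.27],1],[[0.34,-0.7,0],[0,0,0.27],1],[[0.68,-1,0],[0,0,0.27],1],[[0.68,-1,0],[0,0,0.27],1],[[0.68,-1,0],[0,0,0.27],1],[[0.68,-1,0],[0,0,0.27],1],[[0.68,-1,0],[0,0,0.27],1]], grip_force=40)

```text
time_s: 1.0
tool_pos: [0.4577, 0.3612, 0.4044]
tool_rot: [-0.358, -3.12, -0.0]
ft_force: [0.2, 0.5, -0.6]
grip_width: -0.0002
grip_force: 0.0
```

>>> apply_moves(deltas=[[[0,-0.2,0],[0,0,0],1],[[0,-0.45,0],[0,0,0],1],[[0,-0.45,-0.2],[0,0,0],1],[[0,-0.45,-0.4],[0,0,0],1],[[0,-0.45,-0.55],[0,0,0],1],[[0,-0.45,-0.62],[0,0,0],1],[[0,-0.45,-0.62],[0,0,0],1],[[0,-0.45,-0.62],[0,0,0],1],[[0,-0.45,-0.62],[0,0,0],1]])

```text
time_s: 1.9
tool_pos: [0.4588, 0.249, 0.2511]
tool_rot: [0.357, 3.12, 0.003]
ft_force: [-0.1, 0.8, 0.2]
grip_width: 0.0001
grip_force: 0.0
```

Run:
```python
from h import *
a=cap('scene');b=cap('top');w=cap('wrist')
save(w['img'],'w1')
print(arm.get_state()['tool_pos'])
i=np.hstack([cv2.resize(a['img'][120:270,190:290],None,fx=4,fy=4),cv2.resize(b['img'][175:275,225:325],None,fx=4,fy=4)[:,:] if 0 else cv2.resize(b['img'][150:300,225:325],None,fx=4,fy=4)])
save(i,'chk1')
```

```text
[0.45888087 0.24821523 0.2509509 ]
```

View pics/chk1.png

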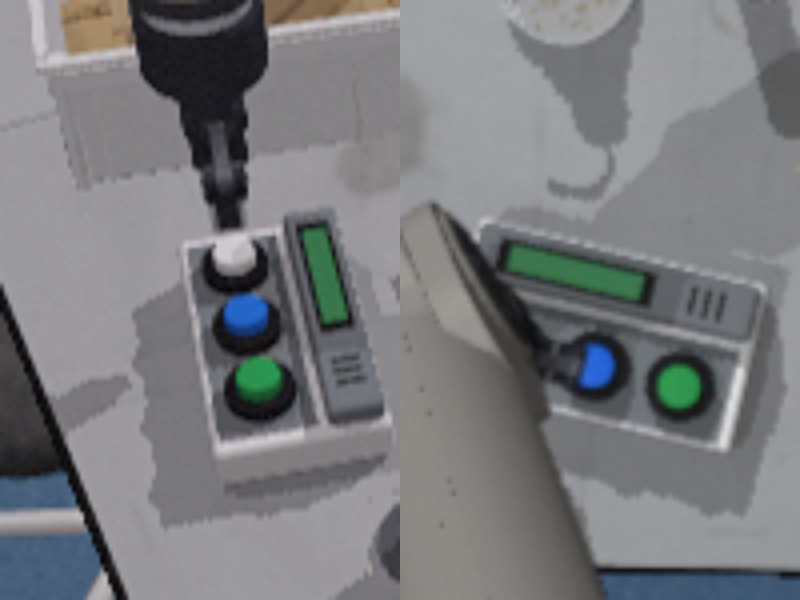

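View pics/w1.png

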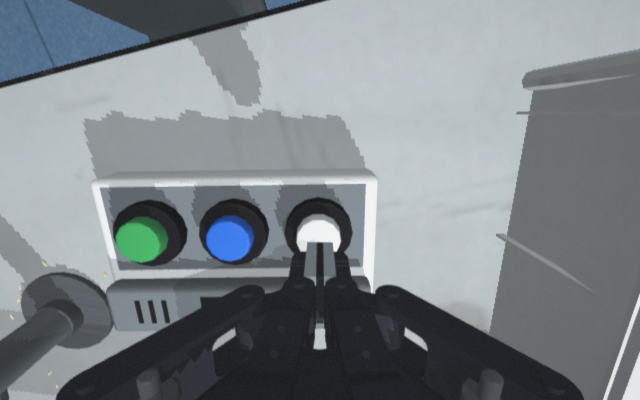

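Both views agree. In the wrist picture the closed fingertips (320,250) sit over the white key (320,230), with blue at (230,238) and green at (140,240). I'll press in small steps and watch the force.

>>> apply_moves(deltas=[[[0,0,-0.05],[0,0,0],1],[[0,0,-0.1],[0,0,0],1],[[0,0,-0.1],[0,0,0],1]])

```text
time_s: 2.35
tool_pos: [0.4592, 0.2481, 0.2245]
tool_rot: [0.36, 3.12, 0.001]
ft_force: [1.3, 0.8, 4.2]
grip_width: 0.0004
grip_force: 2.4
```

>>> apply_moves(deltas=[[[0,0,-0.008],[0,0,0],1],[[0,0,-0.012],[0,0,0],1],[[0,0,-0.012],[0,0,0],1]])

```text
time_s: 2.65
tool_pos: [0.4593, 0.2481, 0.2239]
tool_rot: [0.361, 3.12, 0.002]
ft_force: [-8.3, -3.4, 34.4]
grip_width: -0.0001
grip_force: 17.8
```

Run:
```python
from h import *
w=ld('wrist')
for p in((140,240),(230,238),(40,340)):print(ray(w,*p,.05).round(4))
```

```text
[0.4362 0.1372 0.05  ]
[0.4479 0.1929 0.05  ]
[0.4918 0.0375 0.05  ]
```

The white key is fully down: 34 N at the stop. I'll release it and move over blue.

>>> apply_moves(deltas=[[[0,0,0.06],[0,0,0],1],[[0,0,0.12],[0,0,0],1],[[-0.046,-0.218,0.12],[0,0,0],1],[[-0.046,-0.218,0.12],[0,0,0],1],[[-0.046,-0.218,0.12],[0,0,0],1],[[-0.046,-0.218,0.12],[0,0,0],1]])

```text
time_s: 3.25
tool_pos: [0.4472, 0.1937, 0.2512]
tool_rot: [-0.36, -3.12, -0.0]
ft_force: [0.5, 0.4, 0.5]
grip_width: -0.0003
grip_force: 0.0
```

>>> apply_moves(deltas=[[[0,0,-0.06],[0,0,0],1],[[0,0,-0.1],[0,0,0],1],[[0,0,-0.112],[0,0,0],1],[[0,0,-0.112],[0,0,0],1]])

```text
time_s: 3.65
tool_pos: [0.4475, 0.1946, 0.2244]
tool_rot: [-0.358, -3.121, -0.002]
ft_force: [-3.3, -1.0, 12.5]
grip_width: -0.0001
grip_force: 6.5
```

>>> apply_moves(deltas=[[[0,0,0],[0,0,0],1],[[0,0,0.06],[0,0,0],1],[[0,0,0.112],[0,0,0],1],[[-0.046,-0.218,0.112],[0,0,0],1],[[-0.046,-0.218,0.112],[0,0,0],1],[[-0.046,-0.218,0.112],[0,0,0],1],[[-0.046,-0.218,0.112],[0,0,0],1]])

```text
time_s: 4.35
tool_pos: [0.4359, 0.1395, 0.2518]
tool_rot: [0.359, 3.121, 0.001]
ft_force: [1.0, 0.9, 0.2]
grip_width: 0.0001
grip_force: 0.0
```

>>> apply_moves(deltas=[[[0,0,-0.06],[0,0,0],1],[[0,0,-0.1],[0,0,0],1],[[0,0,-0.112],[0,0,0],1],[[0,0,-0.112],[0,0,0],1],[[0,0,-0.112],[0,0,0],1]])

```text
time_s: 4.85
tool_pos: [0.4361, 0.1401, 0.2244]
tool_rot: [0.358, 3.121, 0.002]
ft_force: [-1.3, 1.4, 10.9]
grip_width: -0.0
grip_force: 5.6
```

>>> apply_moves(deltas=[[[0,0,0.2],[0,0,0],1],[[0,0,0.4],[0,0,0],0],[[0,0,0.6],[0,0,0],0],[[0,0,0.7],[0,0,0],0],[[0.1,-0.2,0.7],[0,0,0],0],[[0.2,-0.4,0.7],[0,0,0],0],[[0.25,-0.496,0.7],[0,0,0],0],[[0.25,-0.496,0.7],[0,0,0],0],[[0.25,-0.496,0.7],[0,0,0],0],[[0.25,-0.496,0.7],[0,0,0],0]])

```text
time_s: 5.85
tool_pos: [0.4978, 0.0162, 0.3983]
tool_rot: [-0.357, -3.12, -0.0]
ft_force: [0.1, 0.6, 0.2]
grip_width: 0.0857
grip_force: 0.0
```

Run:
```python
from h import *
w=cap('wrist');a=cap('scene');save(w['img'],'w2')
s=arm.get_state();print(s['tool_pos'],s['tool_rot'])
print(proj(w,[[.4985,.0163,.182],[.557,-.1306,.1],[.499,.0155,0]]))
```

```text
[0.49774566 0.01627064 0.3984842 ] [-3.55747986e-01 -3.12061033e+00 -4.54081118e-04]
[[321.12151235 227.85430314]
 [195.24846102 279.51245226]
 [320.09525978 174.76852451]]
```

View pics/w2.png

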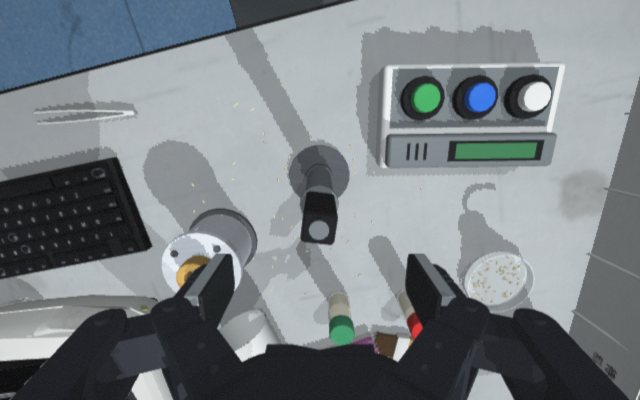

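The handle top is at (319,229), where I predicted it. The collar (195,272) is partly hidden by a finger. I'll descend and grip.

>>> apply_moves(deltas=[[[0.003,0,-0.15],[0,0,0],0],[[0.003,0,-0.25],[0,0,0],0],[[0.003,0,-0.32],[0,0,0],0],[[0.003,0,-0.354],[0,0,0],0],[[0.003,0,-0.354],[0,0,0],0],[[0.003,0,-0.354],[0,0,0],0.4],[[0.003,0,-0.354],[0,0,0],0.6],[[0.003,0,-0.354],[0,0,0],0.8],[[0.003,0,-0.354],[0,0,0],1],[[0.003,0,-0.354],[0,0,0],1],[[0.003,0,-0.354],[0,0,0],1],[[0.003,0,-0.354],[0,0,0],1]], grip_force=50)

```text
time_s: 7.15
tool_pos: [0.4992, 0.0148, 0.3108]
tool_rot: [0.36, 3.12, 0.001]
ft_force: [-1.0, 0.6, 5.9]
grip_width: 0.0234
grip_force: 49.4
```

>>> apply_moves(deltas=[[[0,0,0.04],[0,0,0],1],[[0,0,0.1],[0,0,0],1],[[0,0,0.2],[0,0,0],1],[[0,0,0.3],[0,0,0],1],[[0,0,0.4],[0,0,0],1],[[0,0,0.5],[0,0,0],1],[[0,0,0.6],[0,0,0],1],[[0,0,0.6],[0,0,0],1],[[0,0,0.6],[0,0,0],1],[[0,0,0.6],[0,0,0],1],[[0,0,0.6],[0,0,0],1]])

```text
time_s: 8.25
tool_pos: [0.4984, 0.0147, 0.4588]
tool_rot: [-0.36, -3.118, 0.001]
ft_force: [-0.6, 0.7, -2.5]
grip_width: 0.0231
grip_force: 49.4
```

>>> apply_moves(deltas=[[[0.06,-0.15,0],[0,0,0],1],[[0.12,-0.3,0],[0,0,0],1],[[0.18,-0.45,0],[0,0,0],1],[[0.234,-0.581,0],[0,0,0],1],[[0.234,-0.581,0],[0,0,0],1],[[0.234,-0.581,0],[0,0,0],1],[[0.234,-0.581,0],[0,0,0],1],[[0.234,-0.581,0],[0,0,0],1]])

```text
time_s: 9.05
tool_pos: [0.5573, -0.1291, 0.4598]
tool_rot: [-0.356, -3.12, -0.001]
ft_force: [0.8, -0.2, -1.4]
grip_width: 0.0232
grip_force: 49.4
```

Run:
```python
from h import *
a=cap('scene');w=cap('wrist');b=cap('top')
s=arm.get_state();print(s['tool_pos'],s['tool_rot'])
R=cv2.Rodrigues(s['tool_rot'])[0];print(R[:,2])
g=s['tool_pos']+R[:,2]*.1547
for c in(a,w,b):print(proj(c,[g,g-[0,0,.082],g-[0,0,.144],[.557,-.1306,.1]]).round(1).tolist())
i=cv2.resize(a['img'][165:315,300:400],None,fx=4,fy=4,interpolation=cv2.INTER_CUBIC)
j=cv2.resize(w['img'][150:300,270:370],None,fx=4,fy=4,interpolation=cv2.INTER_CUBIC)
save(np.hstack([i,j]),'ins1')
```

```text
[ 0.55728098 -0.12967633  0.46025629] [-3.57819572e-01 -3.12114020e+00 -5.70200616e-04]
[ 3.29552296e-05  3.61601561e-04 -9.99999934e-01]
[[366.1, 199.9], [361.6, 230.8], [358.6, 251.1], [356.1, 269.5]]
[[320.1, 275.2], [320.1, 216.9], [320.0, 194.6], [319.1, 180.2]]
[[423.5, 189.5], [416.1, 193.4], [411.2, 196.1], [407.2, 198.5]]
```

View pics/ins1.png

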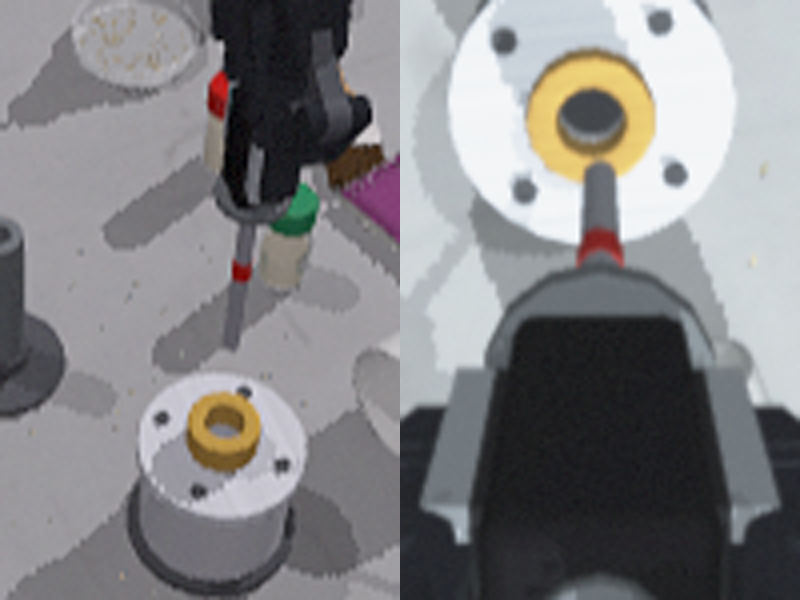

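The tip (320,192 in the wrist view) and bore (318,177) line up with the projections to within about 2 px. I'll lower the tip to just above the collar and compare them there.

>>> apply_moves(deltas=[[[0,-0.003,-0.08],[0,0,0],1],[[0,-0.003,-0.16],[0,0,0],1],[[0,-0.003,-0.18],[0,0,0],1],[[0,-0.003,-0.18],[0,0,0],1],[[0,-0.003,-0.18],[0,0,0],1],[[0,-0.003,-0.18],[0,0,0],1]])

```text
time_s: 9.8
tool_pos: [0.5577, -0.1314, 0.4163]
tool_rot: [0.36, 3.119, 0.0]
ft_force: [-0.3, -0.3, -2.0]
grip_width: 0.0235
grip_force: 49.5
```

Run:
```python
from h import *
a=cap('scene');w=cap('wrist')
s=arm.get_state();print(s['tool_pos'])
R=cv2.Rodrigues(s['tool_rot'])[0]
g=s['tool_pos']+R[:,2]*.1547
for c in(a,w):print(proj(c,[g,g-[0,0,.082],g-[0,0,.144],[.557,-.1306,.1]]).round(1).tolist())
i=cv2.resize(a['img'][210:285,330:380],None,fx=8,fy=8,interpolation=cv2.INTER_CUBIC)
j=cv2.resize(w['img'][150:225,295:345],None,fx=8,fy=8,interpolation=cv2.INTER_CUBIC)
save(np.hstack([i,j]),'ins2')
```

```text
[ 0.55758164 -0.13136267  0.41607743]
[[364.3, 217.8], [360.2, 246.1], [357.4, 264.8], [356.1, 269.5]]
[[321.0, 274.3], [320.6, 216.1], [320.5, 193.9], [321.0, 188.3]]
```

View pics/ins2.png

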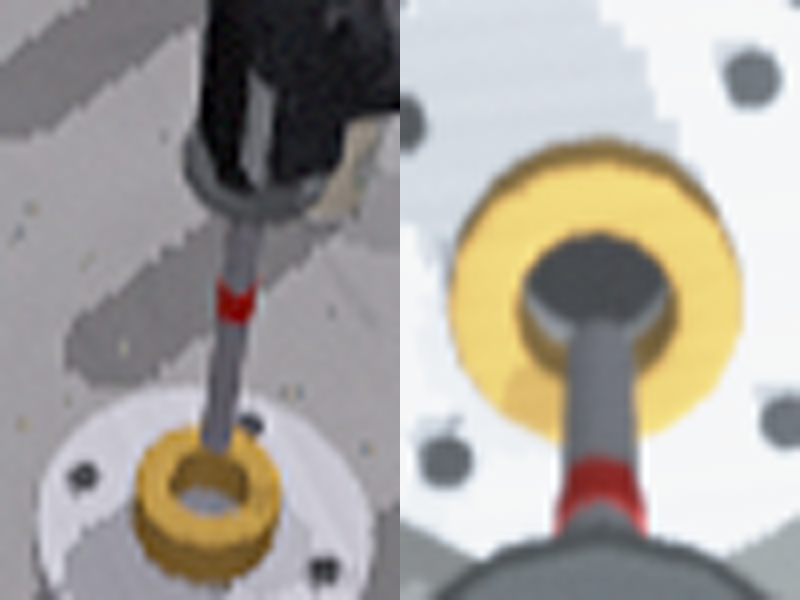

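In the scene crop the tip is at (215,443) and the collar centre at (208,484). In the wrist crop the tip is at (601,349), allowing for its half ellipse, and the bore centre at (597,301). From these I'll work out the tip's offset from the bore, independent of the camera biases.

Run:
```python
from h import *
from scipy.optimize import least_squares
a=ld('scene');w=ld('wrist');m=np.array([.557,-.1306,.1])
D=[(a,np.array([6.5,-41])/8),(w,np.array([4,48])/8)]
for cams_ in (D,D[:1],D[1:]):
  for free in (0,1):
    if free and len(cams_)<2: continue
    f=lambda p:np.concatenate([proj(c,[m+[p[0],p[1],p[2] if free else .0154]])[0]-proj(c,[m])[0]-d for c,d in cams_])
    r=least_squares(f,[0,0,.0154],x_scale=1e-3,diff_step=1e-3 if 0 else None);print(len(cams_),free,r.x.round(4),r.fun.round(2))
```

```text
2 0 [0.0018 0.0002 0.0154] [ 0.55  0.38  0.23 -0.22]
2 1 [0.0012 0.0001 0.0177] [ 0.39 -0.13  0.   -0.19]
1 0 [0.0013 0.0015 0.0154] [ 0. -0.]
1 0 [ 0.002  -0.      0.0154] [0. 0.]
```

>>> apply_moves(deltas=[[[-0.006,-0.001,0],[0,0,0],1],[[-0.006,-0.001,0],[0,0,0],1],[[-0.006,-0.001,0],[0,0,0],1],[[-0.006,-0.001,-0.04],[0,0,0],1],[[-0.006,-0.001,-0.08],[0,0,0],1],[[-0.006,-0.001,-0.12],[0,0,0],1],[[-0.006,-0.001,-0.16],[0,0,0],1],[[-0.006,-0.001,-0.2],[0,0,0],1],[[-0.006,-0.001,-0.24],[0,0,0],1],[[-0.006,-0.001,-0.28],[0,0,0],1],[[-0.006,-0.001,-0.312],[0,0,0],1],[[-0.006,-0.001,-0.312],[0,0,0],1],[[-0.006,-0.001,-0.312],[0,0,0],1],[[-0.006,-0.001,-0.312],[0,0,0],1]])

```text
time_s: 11.3
tool_pos: [0.5561, -0.1316, 0.3377]
tool_rot: [0.36, 3.12, 0.0]
ft_force: [-0.1, -0.2, -1.9]
grip_width: 0.0234
grip_force: 49.5
```

Run:
```python
from h import *
a=cap('scene');w=cap('wrist')
s=arm.get_state();print(s['tool_pos'],s['ft_force'],s['joint_velocities'].round(4))
i=cv2.resize(a['img'][230:305,330:380],None,fx=8,fy=8,interpolation=cv2.INTER_CUBIC)
j=cv2.resize(w['img'][165:240,295:345],None,fx=8,fy=8,interpolation=cv2.INTER_CUBIC)
save(np.hstack([i,j]),'ins3')
```

```text
[ 0.55605696 -0.13161929  0.33774284] [ 0.4356979   0.07300236 -1.47483882] [ 0.0002  0.0017 -0.      0.0015  0.0008 -0.002  -0.0002]
```

View pics/ins3.png

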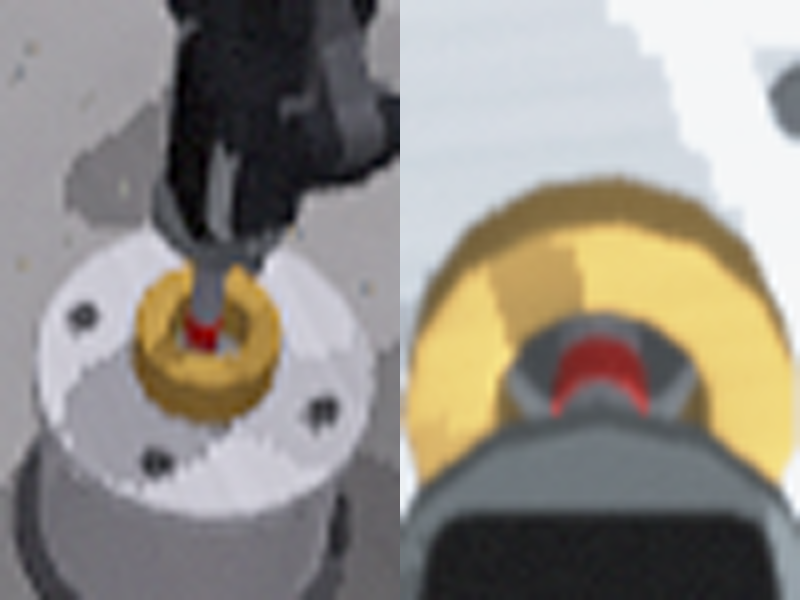

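The band is level with the collar's top: its visible middle is at (204,333) in the scene crop, where about (208,332) is expected. The rod is about 1 mm towards -x of centre, so I'll make a small correction and let it settle.

>>> apply_moves(deltas=[[[0.003,0,0],[0,0,0],1],[[0.003,0,0],[0,0,0],1],[[0.003,0,0],[0,0,0],1],[[0.003,0,0],[0,0,0],1],[[0.003,0,0],[0,0,0],1],[[0.003,0,0],[0,0,0],1],[[0.003,0,0],[0,0,0],1],[[0.003,0,0],[0,0,0],1]])

```text
time_s: 12.2
tool_pos: [0.5566, -0.1316, 0.3372]
tool_rot: [-0.36, -3.121, 0.0]
ft_force: [0.3, -0.4, -1.5]
grip_width: 0.0234
grip_force: 49.5
```

```bash
python3 -c "
from h import *
s=arm.get_state();print(s['tool_pos'],s['ft_force'],s['grip_force'])
print(ticket.sign_off())"
```

```text
[ 0.55660191 -0.13157978  0.33720513] [ 0.31223623 -0.38411219 -1.48614325] 49.47837173938751
the job is handed in; nothing more can be done
None
```

The job is handed in (no verdict was returned): I pressed white, blue and green in order, each to its stop, and the gripper is holding the probe upright in the collar, by my camera estimate within about 1 mm of the bore's middle with the red band level with the collar's top.

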